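Find the warped rolling pin by rolling it on the marble

ROBOT

A 6-joint arm with a two-finger parallel gripper is mounted at the origin on the work surface. World frame = base frame: x ahead of the robot, y to its left, z up, the work surface at z = 0. Lengths are in mm, angles in rad, forces in N, time in s.
With the tool pointing down it reaches from about 300 to 775 mm from the base axis. Payload 14.6 kg.
Tool frame: the origin (TCP) lies where the fingers leave the gripper's body, on its centre line; the fingertips stand 97 mm ahead of it and the grasp point (between the pads) lies ahead of it (grip_depth is the z of the grasp point in the tool frame, in mm); z points along the fingers, y is the line along which they close (so a half turn about z gives the same grasp; the last joint's range is limited). The gripper opens to 94 mm and grips with 3 to 60 N. Pads are 16 mm wide; open, the fingers measure 119 mm over their backs; the gripper's body (75 mm by 177 mm) begins 78 mm behind the grasp point.
Start: joints at [1.144, 0.3, 1.521, -0, 1.321, -0.067], TCP at [193.645, 514.773, 302.646] pointing down, gripper open.
Joint ranges: [-3.03, 3.03], [-0.79, 2.21], [0.23, 2.52], [-1.04, 4.18], [0, 3.07], [-2.55, 2.55]. Speed limits (rad/s): [2.22, 2.22, 2.57, 3.14, 3.14, 3.14].

INTERFACE

Orientations are given as [roll, pitch, yaw] about the fixed x, y, z axes, in that order (R = Rz(yaw) Ry(pitch) Rx(roll)).
In Python, from cell import read_state, camera, sign_off, regions_of, spot_point, grip_depth gives the robot as it stands. The module is installed in compiled form; this text tells all that it offers.
- The arm moves only by the tool send_rows, never from a script. Its argument "series" is a list of rows, each a list of 3 entries, a list of its own where there are three numbers: the shift along the world's x, y, z in mm, then the turn about the world's z in degrees, then the closure, from -1 (fully open) to 1 (shut), so that 0 is half open. A call has 1 to 12 rows; each row shifts and turns the commanded pose from where the row before left it; what a row does not reach is not made up. A row lasts 1/10 s, in which the tool goes at most 50 mm and 8.59 degrees, less where a joint would pass 70% of its speed; a pose out of reach is approached as far as the arm can. A call is refused whole if a number of a shift passes 50 or a number of a turn 8.59, either way. A call with a gripper value outside its range is refused whole. The fingers move at their own pace and stop on an object; "squeeze" is the grip in N (left out, the last holds). Time passes only in rows, so rows that do not move let the fingers close. It gives the time, the measured TCP pose, the force, the opening and the grip force at its end, in the units of the state.
- read_state(): the state, without advancing time (a new reading comes with each control period).
- camera(name): name is "scene" or "top" or "wrist"; returns a dict with "color" (420x560x3 uint8, blue, green, red), "fx", "fy", "cx", "cy" (pixels), "camera_from_world" (4x4, takes a point from world to camera coordinates). Camera axes: x right, y down, z forward; pixel columns grow to the right and rows downward; lengths in mm; the calibration is good to about 2 mm. A picture is of the moment at which its call begins. There is no depth.
- sign_off(): hands the job in; it is judged then, once.
Trained networks look in a picture, given as the dict that the camera call returned (one of the last four; its "shot" number tells which), for a name from the list of things; names that differ only in an ending like _2 or _b are one class to them, and where a whole thing is asked for, a point or a joint stands for the part that bears it (a point fixed in the world has none). Each returns a list of dicts, best first, with "confidence" (0 to 1); they miss things now and then, are a little off and sometimes report something else, mostly with a low value. They report only what shows in the picture. A call takes as long as a camera call. They do not tell look-alikes from the thing itself.
- regions_of(thing, picture): "mask" (420x560 bool, what is visible of it).
- spot_point(thing, picture): "point" ([x, y, z] in mm, in the coordinates of the camera as it stood for that picture, good to about 4 mm: a listed point, or the origin of a listed thing).
The state is a dict: "clock": time; "joints": joint angles; "qd": joint speeds; "effort": joint torques, N m; "eef_pos": TCP position; "eef_rot": TCP orientation; "wrist_force": force on the tool from outside, world axes, zero at the start; "moment": the same for the moment, N m; "finger_gap": finger opening in mm; "finger_force": force on a finger pad.
Only numpy, scipy, OpenCV 4.12 (cv2) and the standard library are available. Lean on these libraries where they do the work, as an engineer would, in place of code of your own. Each camera call takes 0.05 s, during which the arm holds its last target. There are 200 camera calls.

TASK

One of the three little wooden rolling pins lying on the marble board has warped. Roll them one at a time between the white fondant smoother and the board, pressing lightly so as not to dent the wood, until you find the one that rocks and lifts the smoother, and take that one through a full turn to be sure. Put the warped pin in the open blue box, leave the two straight ones lying on the board without picking them up, and set the smoother down flat again, disturbing nothing else.

Things in the scene. Friction and masses are not known exactly. Their poses are not given: they have to be found in the camera images.
- board: marble pastry board, 300 mm deep (its x) by 500 mm wide (its y), top face flat and level 20 mm above the ledge; it does not move. Origin: centre of its underside. Touch down at 10 mm/s or less, roll at 30 mm/s or less and press with about 5 N; over 20 N, even as a knock, dents the wood. Pin, board and smoother are hard and hardly give. In one turn the warped pin lifts the smoother twice, by about 4 mm and 1.5 mm, lying level between; a straight one never lifts it
- pin_a: one of three small beech rolling pins, plain rods 130 mm long, 20 mm in diameter, about 32 g, lying end to end across the board. Origin: on the centre line at mid-length; x runs along the pin, z points up at the start and turns over as it rolls. Two pins are straight, one is bowed sideways by 4 mm (its ends stand off its own centre line); names and places do not tell which
- pin_b: one of three small beech rolling pins, plain rods 130 mm long, 20 mm in diameter, about 32 g, lying end to end across the board. Origin: on the centre line at mid-length; x runs along the pin, z points up at the start and turns over as it rolls. Two pins are straight, one is bowed sideways by 4 mm (its ends stand off its own centre line); names and places do not tell which
- pin_c: one of three small beech rolling pins, plain rods 130 mm long, 20 mm in diameter, about 32 g, lying end to end across the board. Origin: on the centre line at mid-length; x runs along the pin, z points up at the start and turns over as it rolls. Two pins are straight, one is bowed sideways by 4 mm (its ends stand off its own centre line); names and places do not tell which
- smoother: white plastic fondant smoother, 70 g: flat plate 150 mm long (its x), 80 mm wide (its y), 5 mm thick, with a solid straight ridge handle along the middle of its length, 100 mm long and 18 mm wide, top 45 mm above the plate's underside. Lies on the ledge to the robot's right of the board, handle up. Origin: centre of the plate's underside
- smoother_grip (a point): point on the smoother's handle, 28 mm above the middle of its underside; same axes. Pushed along its own length, the smoother rolls a pin lying square across under it: the pin goes half as far as the smoother, 63 mm for a full turn. So begin with the pin about 32 mm ahead of the plate's middle and end with it 32 mm behind
- box: blue plastic clip-top box standing open to the robot's left of the board, 220 mm long (its x) by 140 mm wide (its y) and 65 mm high, walls and floor 3 mm, its lid folded right back on the +y side, resting on the ledge and its clasp hanging on the -y side; it does not move. Origin: centre of its underside
- jar: bystander: empty squat glass jar, 90 mm wide, 88 mm high, beyond the board. Origin: centre of its underside
- docker: bystander: wooden dough docker (pegged roller 100 mm wide with a handle), 60 mm high, lying beyond the board. Origin: under the roller's middle
- scraper: bystander: steel bench scraper, 150 mm wide, 18 mm high, lying on the ledge beyond the smoother. Origin: on the ledge under the blade's middle
- collar: bystander: silicone jar collar ring, 60 mm outside, 8 mm high, lying on the far part of the board. Origin: centre of its underside
- cutter: bystander: round steel biscuit cutter, 68 mm wide, 35 mm high, at the robot's right, nearer than the board. Origin: centre of its underside
- ramekin: bystander: white ramekin bowl, 90 mm wide, 45 mm high, on the left beyond the box. Origin: centre of its underside
- brush: bystander: pastry brush lying to the right of the smoother. Origin: under its middle
Mind the look-alikes: they are no part of the job. What is shaped like the pin_b but green or red is not meant. Several things have the shape of the smoother; the one meant has the colours described above.

How it is judged:
By the outcome, as a careful person would: the job done as asked, in the order asked, and still so for the second after the job is handed in, with the robot touching nothing.
It also fails if it takes over 72 s, if anything falls off the work surface, if the arm or the gripper's body presses on something with over 40 N, if the wrist force passes 120 N, or if a joint passes its speed limit or range.

## Working session

There is one attempt and no reset: what is moved stays moved. The work goes in short steps, Python scripts to look and compute and a tool call to move; the robot and the scene stay as the last step left them, time stands still between calls to the robot, and variables do not carry over. Pictures are saved under pics/ and viewed, at most 10 in all, crops included, and the job is handed in when it is done.

Besides the shell and the picture viewer there is one more tool, called after "Request:" by a JSON object that holds its "op" and its "data". send_rows: Moves the arm, as the interface text tells. Its arguments: {"type":"object","properties":{"series":{"type":"array"},"squeeze":{"type":"number"}},"required":["series"]}

```bash
mkdir -p pics; cat > h.py <<'E'
import numpy as np, cv2
from cell import *
def world(pic,p):
    return (np.linalg.inv(pic["camera_from_world"])@np.r_[p,1])[:3]
def ray(pic,u,v,z):
    M=np.linalg.inv(pic["camera_from_world"]); o=M[:3,3]
    d=M[:3,:3]@np.array([(u-pic["cx"])/pic["fx"],(v-pic["cy"])/pic["fy"],1]); return o+d*(z-o[2])/d[2]
def proj(pic,P):
    q=pic["camera_from_world"]@np.r_[P,1]; return pic["fx"]*q[0]/q[2]+pic["cx"],pic["fy"]*q[1]/q[2]+pic["cy"]
def rect(pic,mask,z):
    c=max(cv2.findContours(mask.astype(np.uint8),0,2)[0],key=cv2.contourArea)[:,0]
    w=np.array([ray(pic,u,v,z)[:2] for u,v in c],np.float32)
    return cv2.minAreaRect(w)
E
python3 - <<'E'
from h import *
np.set_printoptions(precision=1,suppress=True)
t=camera("top"); s=camera("scene")
cv2.imwrite("pics/top.png",t["color"]); cv2.imwrite("pics/scene.png",s["color"])
st=read_state(); print(st["clock"],st["eef_pos"],st["eef_rot"],st["finger_gap"],grip_depth)
for th in ["pin_a","smoother","smoother_grip","box","board","collar","cutter","scraper","brush","jar","docker"]:
    for r in spot_point(th,t)[:6]: 
        w=world(t,r["point"]); print(th,round(r["confidence"],2),w,np.array(proj(t,w)))
for th,z in [("pin_a",30),("smoother",5),("board",20),("box",65)]:
    for r in regions_of(th,t)[:6]: print(th,round(r["confidence"],2),r["mask"].sum(),rect(t,r["mask"],z))
E
```

```text
0.1 [193.6 514.7 302.2] [-3.1 -0.   2.8] 93.85133762308863 78.39999999999999
pin_a 0.69 [ 531.7 -161.7   34.5] [324.7 205.6]
pin_a 0.69 [266.6 210.2  10.7] [196.2 302.9]
pin_a 0.65 [531.1 165.2  29.9] [211. 209.]
pin_a 0.65 [250.2 419.7  12.9] [121.5 310.8]
pin_a 0.58 [522.7  15.3  31.4] [263.2 210.5]
smoother 0.88 [ 281.1 -422.7   -1.2] [418.5 291.7]
smoother 0.8 [ 543.9 -364.     1.3] [392.2 201.8]
smoother_grip 0.98 [ 284.2 -420.9   28. ] [420.6 290.6]
smoother_grip 0.62 [ 544.4 -362.9   29.8] [394.1 199.8]
smoother_grip 0.23 [524.5  11.8  28.2] [264.4 210. ]
box 0.68 [509.2 403.   -4.9] [131.6 220.5]
collar 0.54 [686.2 -44.2  21.8] [282.3 155.9]
collar 0.47 [ 336.8 -253.5   -1. ] [358.3 273.7]
cutter 0.43 [ 336.9 -254.8   -2.6] [358.7 273.7]
scraper 0.74 [ 681.8 -403.    -0.6] [402.2 156.4]
scraper 0.43 [ 534.6 -161.9   30.4] [324.6 204.9]
brush 0.62 [ 498.6 -499.1    0.9] [439.3 215.9]
jar 0.9 [800.1 -93.7   1.4] [297.6 121. ]
jar 0.4 [700.3 334.6   0.3] [155.5 156.5]
docker 0.77 [799.   85.9   2.4] [238.3 122.7]
docker 0.56 [ 535.3 -162.5   34.4] [325.  204.4]
pin_a 0.88 311 ((
[... 577 characters left out ...]
0.78 1503 ((281.75384521484375, -422.01995849609375), (80.37277221679688, 150.3101043701172), 76.96114349365234)
smoother 0.69 1352 ((544.0223388671875, -363.26812744140625), (79.79264831542969, 150.84439086914062), 69.8499984741211)
board 0.71 1555 ((682.2733764648438, -396.3439025878906), (95.13449096679688, 157.50148010253906), 11.278484344482422)
board 0.63 16273 ((571.5946044921875, 3.824371337890625), (305.2997741699219, 500.5812683105469), 0.15332065522670746)
box 0.56 7878 ((515.6679077148438, 452.70343017578125), (287.5303649902344, 228.1586456298828), 85.02996826171875)
box 0.23 317 ((523.0702514648438, 162.42987060546875), (21.905799865722656, 130.6746063232422), 7.43445348739624)
```

View pics/top.png

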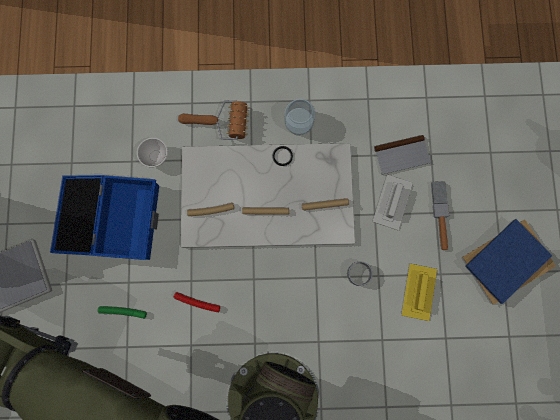

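View pics/scene.png

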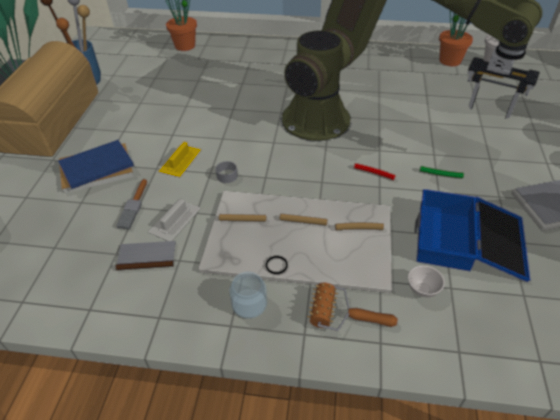

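Top view: the white smoother is at pixel (392,202), the yellow one is a look-alike. The beech pins are at (211,209), (266,211) and (326,205). The open box interior is at about (131,218), with the dark lid to its left. The scene view agrees. Next I hover over the board for a closer look.

Request:
{"op": "send_rows", "data": {"series": [[[24,-43,8],0,-1],[[24,-43,8],0,-1],[[24,-43,8],0,-1],[[24,-43,8],0,-1],[[24,-43,8],0,-1],[[24,-43,8],0,-1],[[24,-43,8],0,-1],[[24,-43,8],0,-1],[[24,-43,8],0,-1],[[24,-43,8],0,-1],[[24,-43,8],0,-1],[[24,-43,8],0,-1]]}}

```text
clock: 2.05
eef_pos: [482.2, -3.3, 399.2]
eef_rot: [3.141, 0.001, 2.782]
wrist_force: [0.9, 0.9, 0.1]
finger_gap: 94.1
finger_force: 0.0
```

```bash
cat > pinlook.py <<'E'
from h import *
np.set_printoptions(precision=2,suppress=True)
def pins(p,z=30):
    for r in regions_of("pin_a",p)[:7]:
        m=r["mask"]; v,u=np.nonzero(m)
        w=np.array([ray(p,a,b,z)[:2] for a,b in zip(u,v)])
        if abs(w[:,0].mean()-530)>90: continue
        c=w.mean(0); e=np.linalg.eigh(np.cov(w.T))[1][:,1]; e*=np.sign(e[1])
        l=(w-c)@e; d=(w-c)@np.array([e[1],-e[0]])
        mid=(l.max()+l.min())/2; k=np.linspace(l.min(),l.max(),8); i=np.digitize(l,k)
        print("pin",round(r["confidence"],2),"ctr",c+e*mid,"len",np.ptp(l),"yaw",np.degrees(np.arctan2(e[1],e[0])),"dx",np.array([d[i==j].mean() for j in range(1,8)]))
E
python3 - <<'E'
from pinlook import *
w=camera("wrist"); t=camera("top"); cv2.imwrite("pics/w1.png",w["color"])
s=read_state(); print(s["clock"],s["eef_pos"],s["eef_rot"],s["wrist_force"])
pins(w); print("top"); pins(t)
for th in ["smoother_grip","smoother","board","collar"]:
    for r in spot_point(th,w)[:3]: print(th,r["confidence"],world(w,r["point"]))
E
```

```text
2.15 [483.24  -5.3  398.91] [-3.14  0.    2.78] [0.46 0.53 0.53]
pin 0.81 ctr [522.97   7.23] len 136.55895800588524 yaw 88.07562121603463 dx [ 0.36 -0.41 -0.37  0.38  0.08  0.   -0.05]
pin 0.71 ctr [529.23 165.89] len 140.05317697444457 yaw 98.00617236523 dx [ 2.3   0.12 -1.5  -1.59 -1.22 -0.16  2.48]
pin 0.61 ctr [ 536.77 -164.12] len 136.85225285939362 yaw 94.53313795062846 dx [-6.04   nan   nan   nan  1.24 -0.08 -0.5 ]
top
pin 0.71 ctr [ 538.45 -174.57] len 111.85994336316809 yaw 95.5101426035679 dx [-0.39  0.52 -0.43  0.07  0.28  0.23 -0.21]
pin 0.67 ctr [528.35 171.76] len 120.1363213818439 yaw 96.9789861072529 dx [ 0.91 -0.14 -0.75 -0.67 -0.48  0.26  0.88]
pin 0.53 ctr [522.3   29.77] len 92.67221472902713 yaw 82.8064066753577 dx [-1.9  -0.85  0.8   1.21  1.38  0.02 -1.94]
smoother 0.56 [ 545.78 -366.48   -1.98]
board 0.92 [565.41   4.64   3.63]
collar 0.79 [687.05 -42.59  21.12]
collar 0.25 [702.67 332.92   0.87]pinlook.py:11: RuntimeWarning: Mean of empty slice.
  print("pin",round(r["confidence"],2),"ctr",c+e*mid,"len",np.ptp(l),"yaw",np.degrees(np.arctan2(e[1],e[0])),"dx",np.array([d[i==j].mean() for j in range(1,8)]))
  ret = ret.dtype.type(ret / rcount)
```

View pics/w1.png

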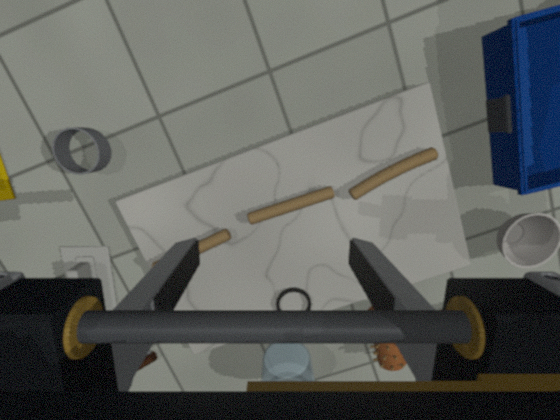

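Wrist view: the left pin at (395,172) is visibly bowed, with about 4 mm of sag in the fit. The middle pin (290,205) is straight and the right one is partly hidden. So the left pin gets rolled first. Next I fetch the smoother.

Request:
{"op": "send_rows", "data": {"series": [[[6,-36,-14],0,-1],[[6,-36,-14],0,-1],[[6,-36,-14],0,-1],[[6,-36,-14],0,-1],[[6,-36,-14],0,-1],[[6,-36,-14],0,-1],[[6,-36,-14],0,-1],[[6,-36,-14],0,-1],[[6,-36,-14],0,-1],[[6,-36,-14],0,-1],[[0,0,0],0,-1]]}}

```text
clock: 3.55
eef_pos: [541.4, -363.2, 255.6]
eef_rot: [3.141, -0.004, 2.78]
wrist_force: [-0.4, 0.8, -0.3]
finger_gap: 94.0
finger_force: 0.0
```

```bash
python3 - <<'E'
from h import *
np.set_printoptions(precision=2,suppress=True)
w=camera("wrist"); cv2.imwrite("pics/w2.png",w["color"])
s=read_state(); print(s["clock"],s["eef_pos"],s["eef_rot"],s["wrist_force"])
for th in ["smoother_grip","smoother"]:
    for r in spot_point(th,w)[:3]: print(th,r["confidence"],world(w,r["point"]))
for r in regions_of("smoother",w)[:2]: print(r["confidence"],rect(w,r["mask"],5))
E
```

```text
3.6 [ 541.62 -361.53  256.98] [ 3.14 -0.    2.78] [-0.08  0.73 -0.85]
smoother_grip 0.67 [ 547.18 -365.52   32.62]
smoother 0.59 [ 545.3  -367.79    1.43]
0.72 ((543.507568359375, -365.9428405761719), (79.87060546875, 149.8683624267578), 69.81889343261719)
0.72 ((328.1697998046875, -434.48309326171875), (80.78343200683594, 55.83599853515625), 76.23870086669922)
```

View pics/w2.png

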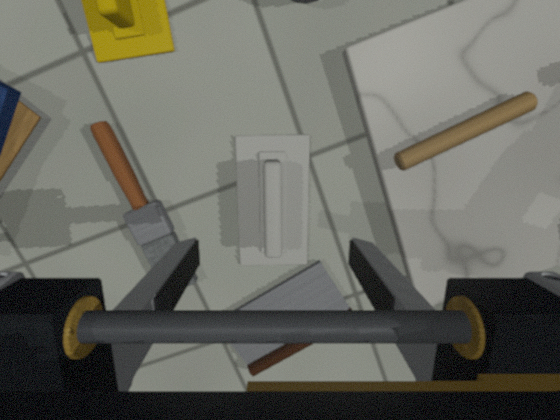

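Wrist view: the white smoother is centred at about (272,200) with its handle upright in the image, so the fingers are aligned with it. Descend and grip.

Request:
{"op": "send_rows", "data": {"series": [[[3,-4,-20],0,-1],[[0,0,-22],0,-1],[[0,0,-22],0,-1],[[0,0,-22],0,-1],[[0,0,-22],0,-1],[[0,0,-18],0,-1],[[0,0,-12],0,-1],[[0,0,-8],0,-1],[[0,0,-3],0,-1]], "squeeze": 12}}

```text
clock: 4.65
eef_pos: [544.9, -364.8, 109.7]
eef_rot: [-3.142, 0.0, 2.782]
wrist_force: [-0.3, 0.3, -0.3]
finger_gap: 93.7
finger_force: 0.0
```

Request:
{"op": "send_rows", "data": {"series": [[[0,0,0],0,1],[[0,0,0],0,1],[[0,0,0],0,1],[[0,0,0],0,1],[[0,0,0],0,1],[[0,0,0],0,1],[[0,0,0],0,1]], "squeeze": 12}}

```text
clock: 5.35
eef_pos: [544.7, -365.2, 109.7]
eef_rot: [3.142, 0.0, 2.782]
wrist_force: [0.4, 0.3, 0.2]
finger_gap: 41.3
finger_force: 0.0
```

Request:
{"op": "send_rows", "data": {"series": [[[0,0,0],0,1],[[0,0,0],0,1],[[0,0,0],0,1],[[0,0,0],0,1],[[0,0,0],0,1],[[0,0,0],0,1]]}}

```text
clock: 5.95
eef_pos: [544.6, -365.2, 109.6]
eef_rot: [-3.142, -0.0, 2.782]
wrist_force: [0.4, 0.5, 0.7]
finger_gap: 17.9
finger_force: 12.0
```

```bash
python3 - <<'E'
from h import *
for i in range(3):
    s=read_state(); print(s["clock"],s["eef_pos"],s["wrist_force"],s["finger_gap"],s["finger_force"])
E
```

```text
5.95 [ 544.63048355 -365.24563225  109.62666234] [0.3614929  0.52231016 0.66187413] 17.921911940968414 11.991861015558243
5.95 [ 544.63048355 -365.24563225  109.62666234] [0.3614929  0.52231016 0.66187413] 17.921911940968414 11.991861015558243
5.95 [ 544.63048355 -365.24563225  109.62666234] [0.3614929  0.52231016 0.66187413] 17.921911940968414 11.991861015558243
```

Request:
{"op": "send_rows", "data": {"series": [[[0,0,10],0,1],[[0,0,25],0,1],[[0,0,25],0,1],[[0,10,15],0,1],[[-4,25,0],2,1],[[-5,40,0],3,1],[[-5,45,0],3,1],[[-5,45,0],3,1],[[-5,45,0],3,1],[[-5,45,0],3,1],[[-5,45,0],3,1],[[-5,45,0],3,1]]}}

```text
clock: 7.15
eef_pos: [504.7, -18.0, 185.0]
eef_rot: [3.142, 0.0, -3.098]
wrist_force: [0.5, -0.1, 0.5]
finger_gap: 18.0
finger_force: 12.0
```

Request:
{"op": "send_rows", "data": {"series": [[[-5,45,0],3,1],[[-5,45,0],3,1],[[-5,45,0],2.6,1],[[-4,30,0],0,1],[[0,15,0],0,1],[[0,1,-10],0,1],[[0,0,-10],0,1],[[0,0,-5],0,1],[[0,0,-2],0,1],[[0,0,0],0,1]]}}

```text
clock: 8.15
eef_pos: [486.7, 160.0, 157.2]
eef_rot: [-3.141, -0.001, -2.951]
wrist_force: [0.1, 0.5, -0.9]
finger_gap: 18.0
finger_force: 12.0
```

```bash
python3 - <<'E'
from h import *
np.set_printoptions(precision=2,suppress=True)
t=camera("top"); s=read_state(); print(s["clock"],s["eef_pos"],s["eef_rot"],s["wrist_force"],s["finger_gap"])
for r in regions_of("smoother",t)[:2]: print(r["confidence"],rect(t,r["mask"],48))
c=camera("scene")["color"][170:280,300:460]; cv2.imwrite("pics/s2.png",cv2.resize(c,None,fx=4,fy=4,interpolation=2))
E
```

```text
8.2 [486.83 160.19 157.6 ] [-3.14 -0.   -2.95] [-0.28 -0.41 -1.16] 18.29890453151452
0.93 ((282.0026550292969, -408.7124328613281), (81.98342895507812, 146.99957275390625), 75.8926773071289)
```

View pics/s2.png

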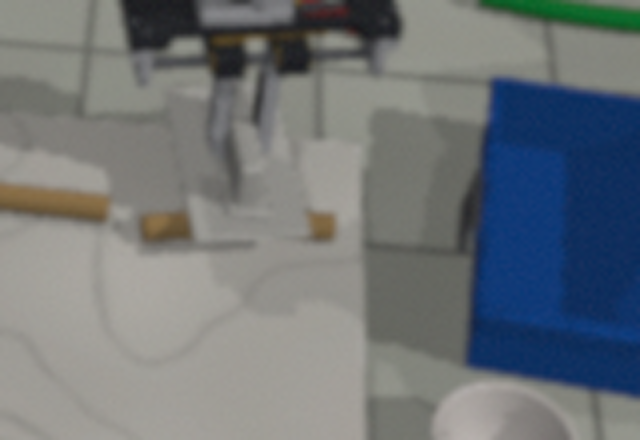

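The scene crop shows the smoother over the left pin, which sticks out at both sides at about (165,225) and (320,225). I correct yaw and x, then touch down slowly.

Request:
{"op": "send_rows", "data": {"series": [[[5,0,-2],-3,1],[[0,0,-1],0,1],[[0,0,-1],0,1],[[0,0,-0.8],0,1],[[0,0,0],0,1]]}}

```text
clock: 8.8
eef_pos: [491.5, 160.8, 152.8]
eef_rot: [-3.142, -0.0, -3.002]
wrist_force: [-0.0, -0.4, 0.1]
finger_gap: 17.8
finger_force: 12.0
```

Request:
{"op": "send_rows", "data": {"series": [[[0,0,-0.6],0,1],[[0,0,-0.6],0,1],[[0,0,0],0,1]]}}

```text
clock: 9.1
eef_pos: [491.6, 160.8, 151.6]
eef_rot: [-3.142, -0.0, -3.002]
wrist_force: [-0.6, -0.3, -0.4]
finger_gap: 17.8
finger_force: 12.0
```

Request:
{"op": "send_rows", "data": {"series": [[[0,0,-0.6],0,1],[[0,0,-0.6],0,1],[[0,0,0],0,1]]}}

```text
clock: 9.4
eef_pos: [491.6, 160.8, 150.3]
eef_rot: [-3.142, -0.0, -3.002]
wrist_force: [-0.6, 0.4, -1.0]
finger_gap: 18.1
finger_force: 12.0
```

Request:
{"op": "send_rows", "data": {"series": [[[0,0,-0.4],0,1],[[0,0,-0.3],0,1],[[0,0,0],0,1]]}}

```text
clock: 9.7
eef_pos: [491.6, 160.8, 149.7]
eef_rot: [-3.142, -0.0, -3.002]
wrist_force: [-0.4, 1.5, 0.0]
finger_gap: 17.7
finger_force: 12.0
```

Request:
{"op": "send_rows", "data": {"series": [[[0,0,-0.2],0,1],[[0,0,-0.2],0,1],[[0,0,0],0,1]]}}

```text
clock: 10.0
eef_pos: [491.7, 160.8, 149.5]
eef_rot: [3.142, 0.0, -3.002]
wrist_force: [-0.2, -0.3, 2.0]
finger_gap: 18.4
finger_force: 12.0
```

```bash
python3 -c "
from h import *
s=read_state(); print(s['wrist_force'],s['moment'],s['eef_pos'])"
```

```text
[-0.22266691 -0.29664605  1.97663535] [-0.01250229 -0.0256704  -0.01067508] [491.74763167 160.80390196 149.51986725]
```

Request:
{"op": "send_rows", "data": {"series": [[[0,0,-0.2],0,1],[[0,0,-0.1],0,1],[[0,0,0],0,1]]}}

```text
clock: 10.3
eef_pos: [491.8, 160.8, 149.3]
eef_rot: [3.142, 0.001, -3.002]
wrist_force: [-1.7, 0.3, 5.0]
finger_gap: 17.8
finger_force: 12.0
```

Request:
{"op": "send_rows", "data": {"series": [[[1.5,0.2,0.1],0,1],[[2,0.3,0.3],0,1],[[0,0,0],0,1]], "squeeze": 40}}

```text
clock: 10.6
eef_pos: [495.4, 161.3, 149.8]
eef_rot: [3.142, 0.001, -3.002]
wrist_force: [-1.5, 0.6, 5.7]
finger_gap: 17.9
finger_force: 40.0
```

Request:
{"op": "send_rows", "data": {"series": [[[2.4,0.3,0.4],0,1],[[2.4,0.3,0.4],0,1],[[2.4,0.3,0.3],0,1]]}}

```text
clock: 10.9
eef_pos: [502.6, 162.3, 150.9]
eef_rot: [3.141, 0.001, -3.002]
wrist_force: [-1.9, 0.2, 6.5]
finger_gap: 17.9
finger_force: 40.0
```

Request:
{"op": "send_rows", "data": {"series": [[[2.4,0.3,0.4],0,1],[[2.4,0.4,0.35],0,1],[[2.4,0.3,0.3],0,1],[[2.4,0.4,0.3],0,1]]}}

```text
clock: 11.3
eef_pos: [512.1, 163.6, 152.1]
eef_rot: [-3.142, 0.0, -3.002]
wrist_force: [-1.0, -0.2, 4.4]
finger_gap: 17.8
finger_force: 40.0
```

Request:
{"op": "send_rows", "data": {"series": [[[2.4,0.3,0.2],0,1],[[2.4,0.4,0.2],0,1],[[2.4,0.3,0.15],0,1],[[2.4,0.4,0.1],0,1]]}}

```text
clock: 11.7
eef_pos: [521.8, 164.9, 152.7]
eef_rot: [-3.141, 0.0, -3.002]
wrist_force: [-0.3, -1.1, 5.0]
finger_gap: 17.3
finger_force: 40.0
```

Request:
{"op": "send_rows", "data": {"series": [[[2.4,0.3,0.1],0,1],[[2.4,0.4,0.05],0,1],[[2.4,0.3,0],0,1],[[2.4,0.3,-0.05],0,1]]}}

```text
clock: 12.1
eef_pos: [531.4, 166.3, 152.7]
eef_rot: [-3.141, 0.0, -3.002]
wrist_force: [-0.7, -0.1, 5.8]
finger_gap: 18.2
finger_force: 40.0
```

Request:
{"op": "send_rows", "data": {"series": [[[2.4,0.3,-0.1],0,1],[[2.4,0.4,-0.15],0,1],[[2.4,0.3,-0.2],0,1],[[2.4,0.4,-0.2],0,1]]}}

```text
clock: 12.5
eef_pos: [541.1, 167.6, 152.2]
eef_rot: [-3.141, 0.001, -3.002]
wrist_force: [1.0, -2.6, 5.5]
finger_gap: 17.9
finger_force: 40.0
```

Request:
{"op": "send_rows", "data": {"series": [[[2.4,0.3,-0.25],0,1],[[2.4,0.4,-0.3],0,1],[[2.4,0.3,-0.3],0,1],[[2.4,0.4,-0.4],0,1]]}}

```text
clock: 12.9
eef_pos: [550.8, 168.9, 151.0]
eef_rot: [-3.141, 0.001, -3.002]
wrist_force: [1.6, -1.5, 5.6]
finger_gap: 17.8
finger_force: 40.0
```

Request:
{"op": "send_rows", "data": {"series": [[[2.4,0.3,-0.4],0,1],[[2.4,0.4,-0.4],0,1],[[2.4,0.3,-0.4],0,1]]}}

```text
clock: 13.2
eef_pos: [558.0, 170.0, 149.9]
eef_rot: [-3.141, 0.001, -3.002]
wrist_force: [0.5, -2.9, 6.2]
finger_gap: 17.6
finger_force: 40.0
```

Request:
{"op": "send_rows", "data": {"series": [[[2.4,0.3,-0.4],0,1],[[2.4,0.3,-0.25],0,1],[[2.4,0.4,0.1],0,1]]}}

```text
clock: 13.5
eef_pos: [565.2, 171.0, 149.5]
eef_rot: [-3.141, 0.001, -3.002]
wrist_force: [-1.1, -3.1, 8.7]
finger_gap: 18.0
finger_force: 40.0
```

Request:
{"op": "send_rows", "data": {"series": [[[2.4,0.3,0.35],0,1],[[2.4,0.4,0.25],0,1],[[2.4,0.3,0.15],0,1]]}}

```text
clock: 13.8
eef_pos: [572.2, 172.0, 150.0]
eef_rot: [-3.141, 0.0, -3.002]
wrist_force: [-1.3, -1.4, 6.4]
finger_gap: 17.5
finger_force: 40.0
```

Request:
{"op": "send_rows", "data": {"series": [[[2.4,0.3,0.2],0,1],[[2.4,0.4,0.15],0,1],[[2.4,0.3,0.1],0,1],[[2.4,0.4,0.1],0,1]]}}

```text
clock: 14.2
eef_pos: [581.8, 173.3, 150.5]
eef_rot: [-3.141, 0.0, -3.002]
wrist_force: [-0.4, -2.3, 6.3]
finger_gap: 17.7
finger_force: 40.0
```

Request:
{"op": "send_rows", "data": {"series": [[[2.4,0.3,0.1],0,1],[[2.4,0.3,0.05],0,1],[[2.4,0.4,0.05],0,1]]}}

```text
clock: 14.5
eef_pos: [589.0, 174.4, 150.6]
eef_rot: [-3.141, 0.0, -3.002]
wrist_force: [0.7, -2.3, 5.9]
finger_gap: 18.0
finger_force: 40.0
```

Request:
{"op": "send_rows", "data": {"series": [[[2.4,0.3,0.05],0,1],[[2.4,0.4,0],0,1],[[2.4,0.3,0],0,1],[[2.4,0.4,-0.05],0,1]]}}

```text
clock: 14.9
eef_pos: [598.6, 175.8, 150.7]
eef_rot: [-3.141, 0.0, -3.002]
wrist_force: [-1.1, -1.7, 5.3]
finger_gap: 17.9
finger_force: 40.0
```

Request:
{"op": "send_rows", "data": {"series": [[[2.4,0.3,-0.05],0,1],[[2.4,0.4,-0.1],0,1],[[2.4,0.3,-0.1],0,1],[[2.4,0.4,-0.1],0,1]]}}

```text
clock: 15.3
eef_pos: [608.3, 177.2, 150.4]
eef_rot: [-3.141, 0.0, -3.002]
wrist_force: [-0.4, -1.5, 6.2]
finger_gap: 18.0
finger_force: 40.0
```

Request:
{"op": "send_rows", "data": {"series": [[[2.4,0.3,-0.15],0,1],[[2.4,0.4,-0.15],0,1],[[2.4,0.3,-0.15],0,1],[[2.4,0.4,-0.2],0,1]]}}

```text
clock: 15.7
eef_pos: [617.9, 178.6, 149.9]
eef_rot: [-3.141, 0.001, -3.002]
wrist_force: [0.5, -1.8, 7.9]
finger_gap: 17.6
finger_force: 40.0
```

Request:
{"op": "send_rows", "data": {"series": [[[2.4,0.3,-0.15],0,1],[[2.4,0.4,-0.15],0,1],[[2.4,0.3,-0.15],0,1]]}}

```text
clock: 16.0
eef_pos: [625.1, 179.7, 149.5]
eef_rot: [-3.142, 0.001, -3.002]
wrist_force: [-0.4, -1.4, 9.0]
finger_gap: 17.8
finger_force: 40.0
```

Request:
{"op": "send_rows", "data": {"series": [[[2.4,0.3,0.2],0,1],[[2,0.3,0.3],0,1],[[0,0,0.3],0,1],[[0,0,0.5],0,1],[[0,0,1],0,1],[[0,0,2],0,1],[[0,0,5],0,1],[[0,0,12],0,1],[[0,0,15],0,1]]}}

```text
clock: 16.9
eef_pos: [629.1, 180.3, 186.2]
eef_rot: [-3.142, -0.0, -3.002]
wrist_force: [0.4, 0.9, -1.2]
finger_gap: 17.9
finger_force: 40.0
```

```bash
python3 - <<'E'
from pinlook import *
t=camera("top"); print(read_state()["clock"],read_state()["eef_pos"]); pins(t)
c=camera("scene"); pins(c)
E
```

```text
16.95 [629.93 180.48 189.65]
pin 0.72 ctr [ 537.35 -163.02] len 135.04282006929478 yaw 95.3516138322748 dx [-0.57  0.62 -0.21  0.07  0.38 -0.48  0.33]
pin 0.66 ctr [522.93  12.93] len 126.58516464580717 yaw 86.48537206958686 dx [ 0.31 -0.35 -0.65  0.45  0.67  0.27 -0.62]
pin 0.47 ctr [606.94 125.37] len 32.96404764189144 yaw 104.96055312184335 dx [ 0.53 -0.46  0.43 -0.48 -0.52  0.38  0.08]
pin 0.62 ctr [601.35 175.89] len 135.14720562835743 yaw 97.55898574725566 dx [ 1.01 -1.3    nan   nan   nan   nan  0.58]
pin 0.62 ctr [524.63  10.2 ] len 133.48913137367958 yaw 88.48399915379034 dx [ 0.95 -0.53 -0.61 -0.51  0.71 -0.09  0.06]
pin 0.58 ctr [ 539.45 -164.8 ] len 135.1723376459343 yaw 93.42174383104403 dx [ 0.37  0.88 -0.52 -1.68 -0.04  1.67 -0.58]pinlook.py:11: RuntimeWarning: Mean of empty slice.
  print("pin",round(r["confidence"],2),"ctr",c+e*mid,"len",np.ptp(l),"yaw",np.degrees(np.arctan2(e[1],e[0])),"dx",np.array([d[i==j].mean() for j in range(1,8)]))
  ret = ret.dtype.type(ret / rcount)
```

Two lifts were measured in the full turn, about 3.5–4 mm and 1.4 mm, and the pin advanced about 72 mm. So the left pin is the warped one. Next I return the smoother to its place.

Request:
{"op": "send_rows", "data": {"series": [[[-5,-20,0],-1,1],[[-7,-40,0],-2.3,1],[[-7,-45,0],-2.3,1],[[-7,-45,0],-2.3,1],[[-7,-45,0],-2.3,1],[[-7,-45,0],-2.3,1],[[-7,-45,0],-2.3,1],[[-7,-45,0],-2.3,1],[[-7,-45,0],-2.3,1],[[-7,-45,0],-2.3,1],[[-7,-45,0],-2.3,1],[[-5,-45,0],-2.3,1]]}}

```text
clock: 18.3
eef_pos: [548.3, -331.5, 184.9]
eef_rot: [3.141, -0.001, 2.82]
wrist_force: [0.5, 0.8, -0.8]
finger_gap: 17.7
finger_force: 40.0
```

Request:
{"op": "send_rows", "data": {"series": [[[-5,-40,0],-2.3,1],[[0,-25,0],-2.3,1],[[0,-15,-5],0,1],[[0,0,-20],0,1],[[0,0,-22],0,1],[[0,0,-18],0,1],[[0,0,-6],0,1],[[0,0,0],0,1]]}}

```text
clock: 19.1
eef_pos: [544.2, -409.2, 113.4]
eef_rot: [3.141, -0.002, 2.743]
wrist_force: [-0.5, -0.0, -0.6]
finger_gap: 17.9
finger_force: 40.0
```

I overshot y by 44 mm with no contact (force about 0). I raise and shift back before setting down.

Request:
{"op": "send_rows", "data": {"series": [[[0,0,15],0,1],[[0,15,5],1,1],[[0,25,0],1.2,1],[[0,4,0],0,1],[[0,0,-12],0,1],[[0,0,-8],0,1],[[0,0,-1],0,1],[[0,0,-1],0,1],[[0,0,0],0,1]]}}

```text
clock: 20.0
eef_pos: [544.1, -366.1, 112.2]
eef_rot: [3.142, -0.0, 2.78]
wrist_force: [1.3, 0.1, -0.0]
finger_gap: 17.7
finger_force: 40.0
```

```bash
python3 - <<'E'
from h import *
np.set_printoptions(precision=1,suppress=True)
t=camera("top"); s=read_state(); print(s["clock"],s["eef_pos"],s["eef_rot"][2],s["wrist_force"])
for th in ["brush","scraper"]:
    for r in spot_point(th,t)[:1]: print(th,r["confidence"],world(t,r["point"]))
E
```

```text
20.05 [ 544.1 -366.   112.4] 2.779713955574695 [-0.1 -0.4  0.2]
brush 0.58 [ 497.  -500.7   -0.1]
scraper 0.84 [ 680.  -404.3    1.3]
```

Request:
{"op": "send_rows", "data": {"series": [[[0,0,-0.8],0,1],[[0,0,-0.8],0,1],[[0,0,-0.6],0,1],[[0,0,-0.4],0,1],[[0,0,0],0,1]]}}

```text
clock: 20.65
eef_pos: [544.2, -365.7, 109.9]
eef_rot: [-3.142, -0.0, 2.78]
wrist_force: [-0.4, 0.8, 1.3]
finger_gap: 17.7
finger_force: 40.0
```

Request:
{"op": "send_rows", "data": {"series": [[[0,0,-0.2],0,1],[[0,0,0],0,0.4],[[0,0,0],0,0],[[0,0,0],0,-0.2],[[0,0,0],0,-0.4],[[0,0,0],0,-0.4],[[0,0,0],0,-0.4],[[0,0,10],0,-0.4],[[0,0,25],0,-0.4],[[0,0,40],0,-0.4],[[0,0,40],0,-0.4],[[0,0,40],0,-0.4]], "squeeze": 12}}

```text
clock: 21.85
eef_pos: [543.9, -365.6, 267.1]
eef_rot: [-3.141, 0.001, 2.78]
wrist_force: [0.7, 0.3, 0.1]
finger_gap: 65.5
finger_force: 0.0
```

```bash
python3 - <<'E'
from pinlook import *
w=camera("wrist"); t=camera("top"); s=read_state(); print(s["clock"],s["eef_pos"],s["eef_rot"],np.array(s["joints"]),s["finger_gap"])
pins(t)
for r in regions_of("smoother",w)[:2]: print(r["confidence"],rect(w,r["mask"],5))
for r in spot_point("smoother_grip",w)[:2]: print(r["confidence"],world(w,r["point"]))
b=t["color"].astype(int); m=(b[...,0]>90)&(b[...,0]-b[...,2]>60)
# box: blue region
n,l,st,_=cv2.connectedComponentsWithStats(m.astype(np.uint8)); 
for i in range(1,n):
    if st[i,4]>300: print(st[i],rect(t,l==i,65))
for r in spot_point("box",t)[:2]: print("box",r["confidence"],world(t,r["point"]))
cv2.imwrite("pics/box.png",cv2.resize(t["color"][140:280,40:240],None,fx=4,fy=4,interpolation=2))
E
```

```text
21.95 [ 545.01 -366.35  271.86] [-3.14  0.01  2.78] [-0.65  0.56  1.23 -0.    1.35 -1.86] 65.9254622223238
pin 0.85 ctr [ 537.47 -164.43] len 131.3686192710092 yaw 94.99860694201394 dx [-0.49  0.7   0.35 -0.32 -0.32 -0.09  0.38]
pin 0.65 ctr [523.38  11.38] len 129.6217334757858 yaw 86.69425712042927 dx [-0.31 -0.9  -0.41  1.37  1.7  -0.14 -1.31]
pin 0.52 ctr [598.89 176.77] len 134.71917587909752 yaw 98.25563416432568 dx [ 1.7  -0.08 -1.52 -1.43 -0.33 -0.05  1.23]
0.7 ((544.246826171875, -366.165283203125), (79.74629211425781, 149.70750427246094), 69.253173828125)
0.8 [ 545.61 -363.72   30.81]
[  51  175  105   85 3904] ((515.7061157226562, 460.15789794921875), (266.2222900390625, 228.80979919433594), 84.23738861083984)
box 0.73 [510.06 402.19  -2.6 ]
```

View pics/box.png

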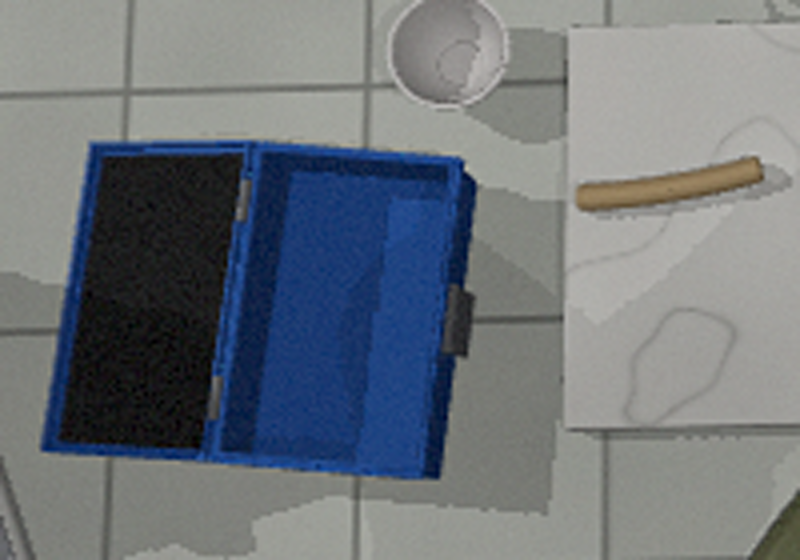

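Box crop: the rim corners are at about (250,150), (463,160), (437,475) and (212,458), so the box is turned about −5°. The smoother is back in place. The bowed pin lies at (599,176) and can be picked up.

Request:
{"op": "send_rows", "data": {"series": [[[2,20,0],-3,-0.4],[[4,40,0],-5,-0.4],[[4,43,0],-5,-0.4],[[4,45,0],-5,-0.4],[[5,45,0],-5,-0.4],[[5,45,0],-5,-0.4],[[5,45,0],-5,-0.4],[[5,45,0],-5,-0.4],[[5,45,0],-5,-0.4],[[5,45,0],-5,-0.4],[[4,45,0],-5,-0.4],[[3,40,0],-5,-0.4]]}}

```text
clock: 23.35
eef_pos: [594.7, 139.4, 263.2]
eef_rot: [-3.139, -0.0, 1.765]
wrist_force: [0.8, 0.2, 0.3]
finger_gap: 65.9
finger_force: 0.0
```

Request:
{"op": "send_rows", "data": {"series": [[[2,25,-10],-3.3,-0.4],[[0,15,-15],0,-0.4],[[0,0,-20],0,-0.4],[[0,0,-20],0,-0.4],[[0,0,0],0,-0.4],[[0,0,0],0,-0.4]]}}

```text
clock: 23.95
eef_pos: [597.1, 176.7, 199.0]
eef_rot: [-3.14, 0.0, 1.711]
wrist_force: [0.0, -0.4, 0.7]
finger_gap: 65.7
finger_force: 0.0
```

```bash
python3 - <<'E'
from pinlook import *
w=camera("wrist"); t=camera("top"); s=read_state(); print(s["clock"],s["eef_pos"],s["eef_rot"],s["finger_gap"])
pins(w)
for u,v in [(102.5,177.5),(155.75,180),(149.25,258.75),(93,254.5)]: print(ray(t,u,v,65)[:2])
cv2.imwrite("pics/w3.png",w["color"])
E
```

```text
24.05 [597.44 176.97 200.36] [ 3.14 -0.    1.71] 66.11523554902551
pin 0.9 ctr [598.49 173.33] len 139.09895717503358 yaw 97.81074313369012 dx [ 2.09  0.36 -0.94 -1.46 -1.5   0.12  1.68]
pin 0.86 ctr [527.81  10.78] len 51.29662186372292 yaw 80.74226224519538 dx [-0.36  0.22  0.3  -0.1  -0.06 -0.08 -0.27]
[623.38 467.04]
[612.2  316.21]
[390.02 330.45]
[405.77 485.69]
```

View pics/w3.png

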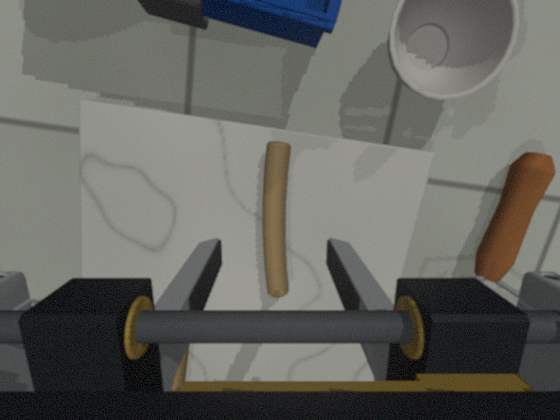

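Wrist view: the bowed pin is midway between the fingers, at (275,220). Descend, close and lift.

Request:
{"op": "send_rows", "data": {"series": [[[0,-1,-20],0,-0.4],[[0,0,-20],0,-0.4],[[0,0,-18],0,-0.4],[[0,0,-12],0,-0.4],[[0,0,-6],0,-0.4],[[0,0,-3],0,-0.4],[[0,0,-1],0,-0.4],[[0,0,0],0,-0.4]], "squeeze": 10}}

```text
clock: 24.9
eef_pos: [597.4, 176.3, 120.2]
eef_rot: [3.141, -0.0, 1.71]
wrist_force: [0.1, -0.1, -0.5]
finger_gap: 65.8
finger_force: 0.0
```

Request:
{"op": "send_rows", "data": {"series": [[[0,0,-1],0,0.3],[[0,0,0],0,0.4],[[0,0,0],0,0.5],[[0,0,0],0,0.5],[[0,0,0],0,0.6],[[0,0,0],0,0.7],[[0,0,0],0,0.8],[[0,0,0],0,1],[[0,0,0],0,1],[[0,0,0],0,1]]}}

```text
clock: 25.9
eef_pos: [597.1, 176.3, 118.6]
eef_rot: [3.142, -0.0, 1.71]
wrist_force: [0.9, -0.8, 0.5]
finger_gap: 19.4
finger_force: 10.0
```

Request:
{"op": "send_rows", "data": {"series": [[[0,0,5],0,1],[[0,0,15],0,1],[[0,0,30],0,1],[[0,0,30],4,1],[[-8,15,5],7,1],[[-10,25,0],7.5,1],[[-10,28,0],7.5,1],[[-10,28,0],7.5,1],[[-10,28,0],7.5,1],[[-10,28,0],7.5,1],[[-10,28,0],7.5,1],[[-10,25,0],7.5,1]]}}

```text
clock: 27.1
eef_pos: [518.6, 382.6, 205.0]
eef_rot: [3.141, 0.001, 2.824]
wrist_force: [0.3, 0.3, -1.3]
finger_gap: 19.5
finger_force: 10.0
```

Request:
{"op": "send_rows", "data": {"series": [[[-7,12,0],7.5,1],[[-3,8,0],6.7,1],[[0,0,0],0,1],[[0,0,0],0,1]]}}

```text
clock: 27.5
eef_pos: [509.3, 401.1, 204.4]
eef_rot: [3.141, 0.001, 3.063]
wrist_force: [0.4, 0.4, 0.2]
finger_gap: 19.7
finger_force: 10.0
```

```bash
python3 - <<'E'
from pinlook import *
w=camera("scene"); s=read_state(); print(s["clock"],s["eef_pos"],s["eef_rot"],s["finger_gap"],s["finger_force"])
for r in spot_point("pin_a",w)[:6]: print(r["confidence"],world(w,r["point"]))
cv2.imwrite("pics/s3.png",cv2.resize(w["color"][130:300,360:560],None,fx=3.5,fy=3.5,interpolation=2))
E
```

```text
27.55 [509.44 400.84 204.2 ] [3.14 0.   3.06] 19.671509604840693 9.996300972998142
0.8 [ 534.8  -165.17   23.56]
0.66 [524.34   9.53  25.93]
0.54 [506.78 404.53 112.36]
0.49 [261.82 208.69  11.46]
0.47 [684.31 -47.71  17.42]
```

View pics/s3.png

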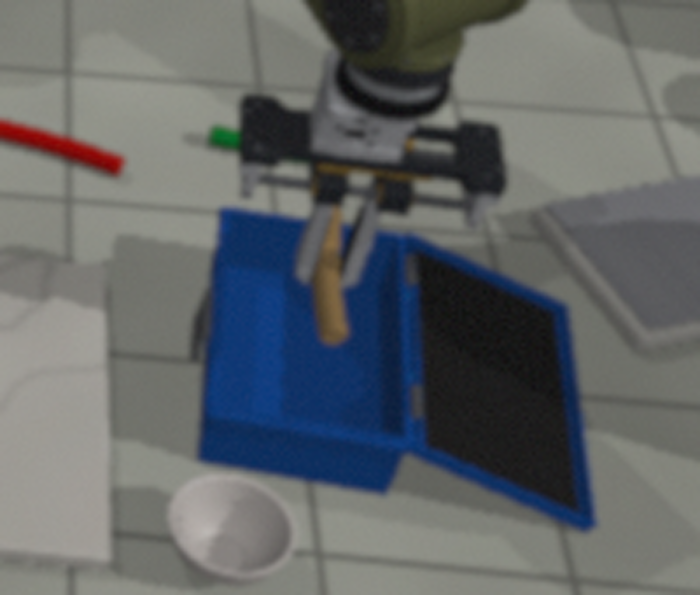

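The pin is held over the open box interior at about (330,300) and is clear of the walls. Lower and release.

Request:
{"op": "send_rows", "data": {"series": [[[0,0,-15],0,1],[[0,0,-20],0,1],[[0,0,-20],0,1],[[0,0,-18],0,1],[[0,0,-12],0,1],[[0,0,-8],0,1],[[0,0,-4],0,1],[[0,0,-2],0,1],[[0,0,-1],0,1],[[0,0,-1],0,1],[[0,0,0],0,1]]}}

```text
clock: 28.7
eef_pos: [509.2, 401.3, 102.9]
eef_rot: [3.141, 0.0, 3.066]
wrist_force: [0.3, 0.0, -0.2]
finger_gap: 19.8
finger_force: 10.0
```

Request:
{"op": "send_rows", "data": {"series": [[[0,0,-0.5],0,1],[[0,0,0],0,0.5],[[0,0,0],0,0.3],[[0,0,0],0,0.2],[[0,0,0],0,0.2],[[0,0,0],0,0.2],[[0,0,10],0,0.2],[[0,0,25],0,0.2],[[0,0,40],0,0.2],[[0,0,40],0,0.2],[[0,0,30],0,0.2]]}}

```text
clock: 29.8
eef_pos: [509.2, 401.3, 250.7]
eef_rot: [3.14, 0.002, 3.066]
wrist_force: [-0.4, -0.3, -0.7]
finger_gap: 37.9
finger_force: 0.0
```

Request:
{"op": "send_rows", "data": {"series": [[[-20,-10,20],0,0.2],[[-30,-20,20],0,0.2],[[-30,-25,10],0,0.2],[[-30,-25,0],0,0.2],[[-20,-25,0],0,0.2],[[0,0,0],0,0.2],[[0,0,0],0,0.2]]}}

```text
clock: 30.5
eef_pos: [379.2, 296.3, 298.2]
eef_rot: [3.14, 0.002, 3.066]
wrist_force: [0.3, 0.6, -0.7]
finger_gap: 37.5
finger_force: 0.0
```

```bash
python3 - <<'E'
from pinlook import *
t=camera("top"); s=read_state(); print(s["clock"],s["eef_pos"],s["finger_gap"],s["wrist_force"]); c=camera("scene")
for n,p in (("t",t),("s",c)):
  for th in ["pin_a","smoother","collar","brush","scraper","cutter"]:
    for r in spot_point(th,p)[:5]: print(n,th,round(r["confidence"],2),world(p,r["point"]))
cv2.imwrite("pics/end.png",np.hstack([cv2.resize(t["color"][80:320,40:460],None,fx=1.9,fy=1.9)])[:600,:800])
E
```

```text
30.55 [379.59 296.6  297.84] 38.29353508881887 [ 0.28  0.86 -0.85]
t pin_a 0.84 [ 533.   -163.78   30.92]
t pin_a 0.73 [522.05  12.47  32.23]
t pin_a 0.6 [510.75 400.88  14.77]
t pin_a 0.6 [267.04 207.78   7.48]
t smoother 0.84 [ 542.84 -360.92    2.85]
t smoother 0.79 [ 283.94 -420.38   -0.18]
t smoother 0.73 [572.55   3.82  -3.34]
t collar 0.68 [687.57 -43.89  20.73]
t brush 0.71 [ 496.73 -498.87    1.77]
t scraper 0.59 [510.69 404.69  14.53]
t scraper 0.56 [ 681.19 -403.45    1.81]
t cutter 0.61 [699.92 330.51   0.42]
t cutter 0.54 [ 333.9  -250.53   -3.17]
s pin_a 0.82 [507.26 401.22  10.83]
s pin_a 0.72 [248.9  418.11   7.48]
s pin_a 0.56 [ 538.45 -166.08   25.08]
s pin_a 0.54 [524.17   9.02  26.99]
s pin_a 0.5 [262.61 212.9    8.76]
s smoother 0.85 [ 279.09 -425.89   -2.54]
s smoother 0.84 [ 547.14 -364.42   -2.19]
s collar 0.6 [686.06 -47.09  15.41]
s brush 0.94 [ 500.96 -504.07   -4.22]
s scraper 0.82 [ 681.94 -404.81    2.96]
s scraper 0.73 [ 333.64 -251.5    -0.5 ]
s cutter 0.6 [ 334.76 -251.16   -1.47]
```

View pics/end.png

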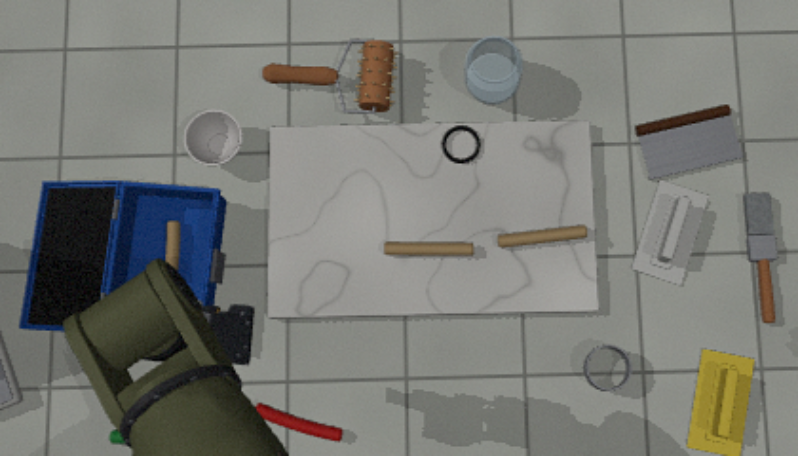

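The final view shows the warped pin in the box at (173,240), the straight pins on the board at (430,248) and (542,236), and the smoother flat at (672,232). Everything else is in place.

```bash
python3 -c "
from cell import *
print(sign_off())"
```

```text
the job is handed in; nothing more can be done
None
```

The job is handed in. The left pin is the warped one: over a full turn it lifted the smoother twice, by about 3.5–4 mm and 1.4 mm, and it now lies in the blue box. I rolled only that pin because it already looked bowed in the camera pictures, so the other two were never touched. The smoother is flat in its original place, and the last pictures showed nothing else disturbed.

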